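# Stand the fallen dropper bottles back in the display row

### The job

Two of the amber dropper bottles have fallen out of the display row on the market stall. Stand each one upright again in its gap in the wooden lane, so that the row runs from tallest to shortest, and set them down gently because they are glass. Leave the bottles that still stand, and the other goods, where they are.

Things in the scene. Friction and masses are not known exactly. Their poses are not given: they have to be found in the camera images.
- fallen_large_mid (a point): the larger fallen amber dropper bottle, lying on the table, beyond the lane, cap roughly away from the robot; about 190 g, 125 mm long: round glass body 46 mm in diameter up to 77 mm from its underside, then a shoulder, black collar and rubber bulb (23, 16 mm). Site on its axis, half-way (62.5 mm from its underside); z axis from underside to cap. Goes between tallest and middle.
- fallen_small_mid (a point): the smaller fallen amber dropper bottle, lying on the table, beyond the lane, cap roughly away from the robot; about 100 g, 88 mm long: round glass body 38 mm in diameter up to 54 mm from its underside, then a shoulder, black collar and rubber bulb (23, 16 mm). Site on its axis, half-way (44.0 mm from its underside); z axis from underside to cap. Goes between middle and shortest.
- tallest_mid (a point): the tallest amber glass dropper bottle, 145 mm tall, standing in the lane; round body 50 mm in diameter up to 90 mm above its underside. The point is on its axis half-way up; its z axis points up to the cap. It stands at one end of the row, the left or the right.
- middle_mid (a point): the middle amber glass dropper bottle, 105 mm tall, standing in the lane; round body 42 mm in diameter up to 65 mm above its underside. The point is on its axis half-way up; its z axis points up to the cap. It stands in the middle of the row.
- shortest_mid (a point): the shortest amber glass dropper bottle, 72 mm tall, standing in the lane; round body 34 mm in diameter up to 44 mm above its underside. The point is on its axis half-way up; its z axis points up to the cap. It stands at the other end of the row.
- lane: fixed wooden lane, 480 mm long (its y axis, across the robot's view), 76 mm wide (x axis, away from the robot); origin at the centre of its underside, on the table. Its floor is 12 mm above the table, 64 mm wide between two strips: the front one rises 6 mm, the back one 14 mm above the floor. Bottles stand about 88 mm apart along its middle line.
- gap_left (a point): the middle of the empty gap on the left (+y) side of the middle bottle, on the lane's floor; axes as the lane's
- gap_right (a point): the middle of the empty gap on the right (-y) side of the middle bottle, on the lane's floor; axes as the lane's
- soap_near: bar of soap with a kraft paper band, 75 x 34 x 26 mm, lying between the fallen bottles; bystander; origin at the centre of its underside
- soap_side: bar of soap with a kraft paper band, 75 x 50 x 26 mm, lying off to the left; bystander; origin at the centre of its underside
- tin: flat round metal tin, 62 mm in diameter, 22 mm high, to the right and near; bystander; origin at the centre of its underside
- jar: small glass jar, 52 mm in diameter, 60 mm high, off to the right; bystander; origin at the centre of its underside
Things that resemble listed ones, but are neither listed nor needed, are in the scene too. What is shaped like the part that bears tallest_mid but purple is not meant.

How it is judged:
By the outcome, as a careful person would: the job done as asked, in the order asked, and still so for the second after the job is handed in, with the robot touching nothing.
It also fails if it takes over 72 s, if anything falls off the work surface, if the arm or the gripper's body presses on something with over 40 N, if the wrist force passes 120 N, or if a joint passes its speed limit or range.

### The arm

A 7-joint arm with a two-finger parallel gripper is mounted at the origin on the work surface. World frame = base frame: x ahead of the robot, y to its left, z up, the work surface at z = 0. Lengths are in m, angles in rad, forces in N, time in s.
With the tool pointing down it reaches from about 0.425 to 0.975 m from the base axis. Payload 16.7 kg.
Tool frame: the origin (TCP) lies midway between the tips of the shut fingers; the grasp point (between the pads) lies 19 mm behind it; z points along the fingers, y is the direction in which the jaws open and shut (so a half turn about z gives the same grasp; the last joint's range is limited). The gripper opens to 85 mm and grips with 20 to 120 N. Pads are 22 mm wide; open, the fingers measure 114 mm over their backs; the gripper's body (76 mm by 85 mm) begins 54 mm behind the grasp point. The pads swing forward as they close: fully open they stand 13 mm farther back than shut.
Start: joints at [1.046, 0.426, 0.074, 1.606, -0.034, 1.111, -0.067], TCP at [0.248, -0.628, 0.231] pointing down, gripper open.
Joint ranges: [-2.85, 2.85], [-0.5, 2.14], [-1.23, 1.37], [0.21, 2.46], [-1.02, 4.16], [0.16, 2.05], [-2.73, 2.73]. Speed limits (rad/s): [1.89, 1.89, 2.39, 2.39, 3.01, 3.01, 3.01].

### API

Orientations are given as a rotation vector (axis times angle).
In Python, from plant import robot, viewer, outline_of, mark_of gives the robot as it stands. The module is installed in compiled form; this text tells all that it offers.
- The arm moves only by the tool move_arm, never from a script. Its argument "deltas" is a list of rows, each a list of 3 entries, a list of its own where there are three numbers: the shift along the tool's x, y, z in m, then the turn, a rotation vector about the tool's x, y, z in rad, then the finger opening in m, from 0 to 0.0854. A call has 1 to 10 rows; each row is the pose to reach, as a shift and turn from the pose measured when the call began, along the tool's axes at that moment; what a row does not reach only later rows make up. A row lasts 1/10 s, in which the tool goes at most 50 mm and 8.59 degrees, less where a joint would pass 70% of its speed; a pose out of reach is approached as far as the arm can. A call with a gripper value outside its range is refused whole. The fingers move at their own pace and stop on an object; "squeeze" is the grip in N (left out, the last holds). Time passes only in rows, so rows that repeat a pose let the fingers close. It gives the time, the measured TCP pose, the force and the opening at its end, in the units of the state.
- robot.get_obs(): the state, without advancing time (a new reading comes with each control period).
- viewer.capture(name): name is "scene" or "top" or "wrist"; returns a dict with "image" (480x640x3 uint8, red, green, blue), "mtx" (3x3 intrinsics, pixels), "world_from_camera" (4x4, takes a point from camera to world coordinates). Camera axes: x right, y up, looking along -z (the intrinsics and any distortion apply to the point x, -y, -z); pixel columns grow to the right and rows downward; lengths in m; the calibration is good to about 2 mm. A picture is of the moment at which its call begins. There is no depth.
- robot.hand_in(): hands the job in, once; it reports no verdict.
Trained networks look in a picture, given as the dict that the camera call returned (one of the last four; its "shot" number tells which), for a name from the list of things; names that differ only in an ending like _2 or _b are one class to them, and where a whole thing is asked for, a point or a joint stands for the part that bears it (a point fixed in the world has none). Each returns a list of dicts, best first, with "conf" (0 to 1); they miss things now and then, are a little off and sometimes report something else, mostly with a low value. They report only what shows in the picture. A call takes as long as a camera call. They do not tell look-alikes from the thing itself.
- outline_of(picture, thing): "region" (480x640 bool, what is visible of it) and "rect" ([left, top, right, bottom] in pixels, round what is visible of it).
- mark_of(picture, thing): "position" ([column, row] in pixels: a listed point, or the origin of a listed thing).
The state is a dict: "clock": time; "joint_positions": joint angles; "joint_vel": joint speeds; "effort": joint torques, N m; "position": TCP position; "ee_rot": TCP orientation; "contact_force": force on the tool from outside, world axes, zero at the start; "ft_torque": the same for the moment, N m; "width": opening from 0.0 (shut) to 1.0 (fully open).
Only numpy, scipy, OpenCV 4.12 (cv2) and the standard library are available. Lean on these libraries where they do the work, as an engineer would, in place of code of your own. Each camera call takes 0.05 s, during which the arm holds its last target.

## Working session

There is one attempt and no reset: what is moved stays moved. The work goes in short steps, Python scripts to look and compute and a tool call to move; the robot and the scene stay as the last step left them, time stands still between calls to the robot, and variables do not carry over. Pictures are saved under pics/ and viewed, and the job is handed in when it is done.

Besides the shell and the picture viewer there is one more tool, called as name(argument=value, ...) on one line, values as JSON. move_arm: Moves the arm, as the interface text tells. Its arguments: {"type":"object","properties":{"deltas":{"type":"array","items":{"type":"array"}},"squeeze":{"type":"number"}},"required":["deltas"]}

```bash
mkdir -p pics; ls; cat > h.py <<'E'
import numpy as np, cv2
from plant import robot, viewer, outline_of, mark_of
from scipy.spatial.transform import Rotation as R
def cap(n,save=None):
    p=viewer.capture(n)
    if save: cv2.imwrite('pics/'+save+'.png',p['image'][:,:,::-1])
    return p
def ray(p,px):
    K=np.array(p['mtx']);T=np.array(p['world_from_camera'])
    d=np.linalg.inv(K)@np.array([px[0],px[1],1.]); d=np.array([d[0],-d[1],-d[2]])
    return T[:3,3],T[:3,:3]@d
def onz(p,px,z):
    o,d=ray(p,px); return o+d*(z-o[2])/d[2]
def tri(ps,pxs):
    A=np.zeros((3,3));b=np.zeros(3)
    for p,x in zip(ps,pxs):
        o,d=ray(p,x);d=d/np.linalg.norm(d);M=np.eye(3)-np.outer(d,d);A+=M;b+=M@o
    return np.linalg.solve(A,b)
def proj(p,X):
    K=np.array(p['mtx']);T=np.array(p['world_from_camera'])
    c=T[:3,:3].T@(np.array(X)-T[:3,3]); c=np.array([c[0],-c[1],-c[2]]); q=K@c; return q[:2]/q[2]
E
python3 - <<'E'
from h import *
np.set_printoptions(precision=3,suppress=True)
o=robot.get_obs();print(o)
s=cap('scene','scene0');t=cap('top','top0')
print(s.keys(), s['world_from_camera'],t['world_from_camera'])
for n in ['fallen_large_mid','fallen_small_mid','tallest_mid','middle_mid','shortest_mid','lane','gap_left','gap_right','soap_near','soap_side','tin','jar']:
    for p,l in((s,'s'),(t,'t')):
        print(n,l,[(np.round(m['position'],1),round(m['conf'],2)) for m in mark_of(p,n)[:3]])
E
```

```text
pics
{'clock': 0.0, 'joint_positions': array([ 1.046,  0.427,  0.074,  1.607, -0.034,  1.111, -0.067]), 'joint_vel': array([ 0.001, -0.   , -0.001,  0.   , -0.001, -0.   , -0.002]), 'effort': array([  0.001, -94.985,   3.761, -46.352,   0.019,   0.01 ,  -0.   ]), 'position': array([ 0.248, -0.628,  0.231]), 'ee_rot': array([-3.085, -0.587,  0.001]), 'contact_force': array([ 0.34 ,  0.367, -0.171]), 'ft_torque': array([-0.059, -0.027,  0.016]), 'width': 1.0017140345516695}
dict_keys(['image', 'mtx', 'world_from_camera', 'shot']) [[ 0.034 -0.577  0.816  1.38 ]
 [ 0.999  0.036 -0.017 -0.053]
 [-0.019  0.816  0.577  0.743]
 [ 0.     0.     0.     1.   ]] [[ 0.018  0.998 -0.06   0.413]
 [-1.     0.018 -0.001 -0.036]
 [ 0.     0.06   0.998  1.303]
 [ 0.     0.     0.     1.   ]]
fallen_large_mid s [(array([274.4, 311.2]), 0.89)]
fallen_large_mid t [(array([363.2, 185.8]), 0.83)]
fallen_small_mid s [(array([434.6, 311.2]), 0.67), (array([272.8, 312.4]), 0.58)]
fallen_small_mid t [(array([233.9, 178.6]), 0.67), (array([318. , 254.6]), 0.44), (array([365.3, 189.7]), 0.24)]
tallest_mid s [(arr
[... 292 characters left out ...]
t_mid s [(array([406.1, 248.8]), 0.73), (array([365.3, 260.2]), 0.64)]
shortest_mid t [(array([236.4, 253. ]), 0.61)]
lane s [(array([326.2, 266.5]), 0.59)]
lane t [(array([498.4, 234. ]), 0.45)]
gap_left s [(array([363. , 264.1]), 0.78)]
gap_left t [(array([275.2, 253.4]), 0.65), (array([317.1, 253.6]), 0.15)]
gap_right s [(array([285.8, 262.4]), 0.63), (array([206.1, 243.7]), 0.52)]
gap_right t [(array([361.5, 254.5]), 0.67)]
soap_near s []
soap_near t [(array([307.1, 177.9]), 0.65)]
soap_side s []
soap_side t [(array([148.8, 230.2]), 0.82)]
tin s [(array([205.7, 243.8]), 0.65)]
tin t [(array([441.1, 302. ]), 0.8)]
jar s [(array([130.6, 287.5]), 0.92)]
jar t [(array([496.4, 234.1]), 0.64)]
```

View pics/scene0.png

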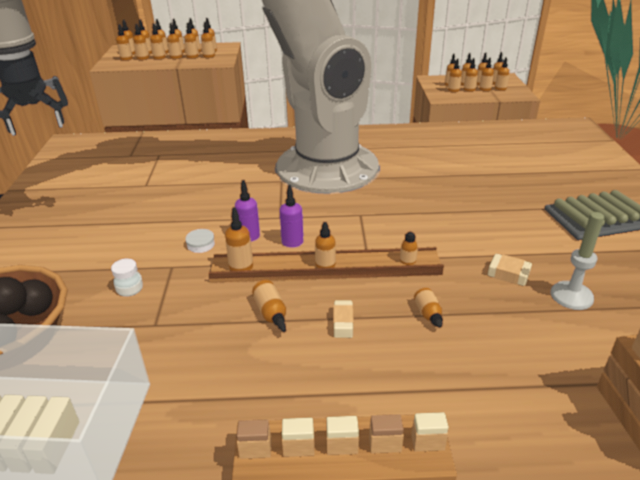

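View pics/top0.png

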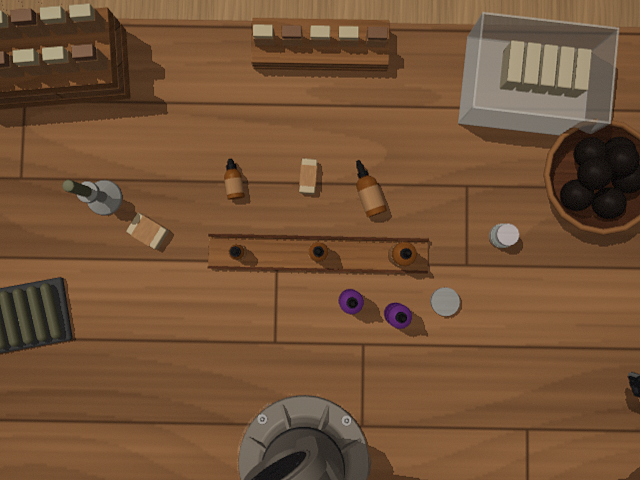

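The tallest bottle stands on the right (-y), so the large one goes in gap_right and the small one in gap_left. The two purple look-alikes stand in front of gap_right, which rules out a low approach from that side. The scene view has the large fallen bottle at about (270,305) and the small one at about (430,307).

```bash
cat > m.py <<'E'
from h import *
np.set_printoptions(precision=3,suppress=True)
s=cap('scene');t=cap('top')
P={}
for n,i,j in [('tallest_mid',0,0),('middle_mid',0,0),('shortest_mid',0,0),('gap_left',0,0),('gap_right',0,0),('fallen_large_mid',0,0),('fallen_small_mid',0,0)]:
    a=mark_of(s,n);b=mark_of(t,n)
    pa,pb=a[i]['position'],b[j]['position']
    print(n,'tri',tri([s,t],[pa,pb]),'conf',round(a[i]['conf'],2),round(b[j]['conf'],2))
E
python3 m.py
python3 - <<'E'
from h import *
np.set_printoptions(precision=3,suppress=True)
t=cap('top');s=cap('scene')
for nm,px,z in [('Lbase',(376,215),.023),('Lcap',(361,163),.023),('Sbase',(235,200),.019),('Scap',(231,162),.019)]:
    print(nm,onz(t,px,z))
for n in ['fallen_large_mid','fallen_small_mid']:
  for p,l in((t,'t'),(s,'s')):
    for o in outline_of(p,n)[:2]:
        g=o['region'];ys,xs=np.nonzero(g);c=np.array([xs.mean(),ys.mean()])
        w,v=np.linalg.eigh(np.cov(np.c_[xs,ys].T));d=v[:,1]
        q=(np.c_[xs,ys]-c)@d
        z=.023 if 'large' in n else .019
        e1=onz(p,c+d*q.min(),z);e2=onz(p,c+d*q.max(),z);cc=onz(p,c,z)
        print(n,l,round(o['conf'],2),o['rect'],len(xs),e1,e2,'len',np.linalg.norm(e1-e2),'yaw',np.degrees(np.arctan2(*(e2-e1)[[1,0]])))
for nm,z in [('soap_near',0),('soap_side',0),('tin',0),('jar',0)]:
    for m in mark_of(t,nm)[:1]: print(nm,onz(t,m['position'],z))
for m in mark_of(t,'tallest_mid')[:4]: print(m['conf'],onz(t,m['position'],.085))
for px in [(350,300),(398,317)]: print('purple cap',onz(t,px,.1))
for px in [(208,236),(429,240),(428,270),(208,267)]: print('lane corner',onz(t,px,.02))
E
```

```text
tallest_mid tri [ 0.311 -0.207 -0.008] conf 0.93 0.81
middle_mid tri [ 0.451 -0.023  0.063] conf 0.7 0.6
shortest_mid tri [0.446 0.155 0.048] conf 0.81 0.78
gap_left tri [0.45  0.062 0.017] conf 0.97 0.97
gap_right tri [ 0.444 -0.11   0.018] conf 0.83 0.93
fallen_large_mid tri [ 0.516 -0.267  0.009] conf 0.82 0.74
fallen_small_mid tri [0.606 0.169 0.015] conf 0.94 0.87
Lbase [ 0.533 -0.148  0.023]
Lcap [ 0.647 -0.114  0.023]
Sbase [0.561 0.161 0.019]
Scap [0.645 0.172 0.019]
fallen_large_mid t 0.85 [354.2, 161.4, 384.2, 215.7] 930 [ 0.654 -0.105  0.023] [ 0.535 -0.149  0.023] len 0.12628201667202477 yaw -159.586012690945
fallen_large_mid t 0.61 [204.6, 234.4, 427.6, 274.8] 6359 [ 0.446 -0.261  0.023] [0.449 0.215 0.023] len 0.4767523598707167 yaw 89.60806209924374
fallen_large_mid s 0.7 [251.9, 281.3, 288.9, 330.3] 1082 [ 0.509 -0.159  0.023] [ 0.651 -0.105  0.023] len 0.1517301514915352 yaw 20.783769999714067
fallen_small_mid t 0.88 [223.1, 159.5, 243.3, 197.2] 558 [0.651 0.176 0.019] [0.564 0.159 0.019] len 0.0884667897535663 yaw -168.87812993579877
fallen_small_mid t 0.72 [207.9, 235.5, 429.1, 272.8] 6538 [ 0.446 -0.262  0.019] [0.449 0.218 0.019] len 0.48040897421534373 yaw 89.59774306731032
fallen_small_mid s 0.86 [414.5, 289.2, 441.9, 326.7] 684 [0.547 0.158 0.019] [0.651 0.177 0.019] len 0.10543089713573318 yaw 10.412376584876087
soap_side [0.496 0.353 0.   ]
tin [ 0.338 -0.303  0.   ]
jar [ 0.492 -0.415  0.   ]
0.94 [ 0.444 -0.203  0.085]
0.94 [ 0.317 -0.191  0.085]
0.58 [ 0.358 -0.094  0.085]
purple cap [ 0.352 -0.091  0.1  ]
purple cap [ 0.319 -0.189  0.1  ]
lane corner [0.481 0.217 0.02 ]
lane corner [ 0.481 -0.265  0.02 ]
lane corner [ 0.416 -0.263  0.02 ]
lane corner [0.414 0.215 0.02 ]
```

```bash
cat >> h.py <<'E'
def rot(z,yaw_axis):
    "tool z dir, tool y (jaw) approx dir"
    z=np.array(z,float);z/=np.linalg.norm(z);y=np.array(yaw_axis,float);y-=z*(y@z);y/=np.linalg.norm(y)
    return np.c_[np.cross(y,z),y,z]
def delta(p,Rm):
    o=robot.get_obs();R0=R.from_rotvec(o['ee_rot']).as_matrix()
    d=R0.T@(np.array(p)-o['position']);w=R.from_matrix(R0.T@Rm).as_rotvec()
    print('shift',np.round(d,4).tolist(),'turn',np.round(w,4).tolist(),'rows',max(np.linalg.norm(d)/.05,np.degrees(np.linalg.norm(w))/8.59))
def bot(yaw,e):
    "tool rot for bottle with axis yaw (deg), tool tilted e back toward base side; jaw perpendicular"
    a=np.radians(yaw);ax=np.array([np.cos(a),np.sin(a),0]);e=np.radians(e)
    z=-np.sin(e)*ax-np.cos(e)*np.array([0,0,1]);y=np.array([np.sin(a),-np.cos(a),0])
    return rot(z,y)
def stood(yaw,e):
    a=np.radians(yaw);ax=np.array([np.cos(a),np.sin(a),0]);e=np.radians(e)
    z=np.cos(e)*ax-np.sin(e)*np.array([0,0,1]);y=np.array([np.sin(a),-np.cos(a),0])
    return rot(z,y)
def st():
    o=robot.get_obs();Rm=R.from_rotvec(o['ee_rot']).as_matrix()
    print(round(o['clock'],2),'q',np.round(o['joint_positions'],3),'p',np.round(o['position'],4),'w',round(o['width']*.0854,4),'F',np.round(o['contact_force'],1));print(np.round(Rm,3))
E
python3 - <<'E'
from h import *
st();delta([.60,-.125,.26],bot(20,0));delta([.60,-.125,.26],bot(20,30))
E
```

```text
2.65 q [ 1.045  0.426  0.074  1.606 -0.034  1.111 -0.067] p [ 0.2477 -0.6279  0.2313] w 0.0854 F [ 0.5  0.9 -0. ]
[[ 0.93   0.367  0.   ]
 [ 0.367 -0.93   0.   ]
 [ 0.    -0.    -1.   ]]
shift [0.5122, -0.3385, -0.0286] turn [-0.0001, -0.0001, 0.0267] rows 12.29285978280613
shift [0.5122, -0.3385, -0.0286] turn [0.0069, -0.5236, 0.0261] rows 12.29285978280613
```

move_arm(deltas=[[[0.512,-0.339,-0.029],[0.007,-0.524,0.026],0.085],[[0.512,-0.339,-0.029],[0.007,-0.524,0.026],0.085],[[0.512,-0.339,-0.029],[0.007,-0.524,0.026],0.085],[[0.512,-0.339,-0.029],[0.007,-0.524,0.026],0.085],[[0.512,-0.339,-0.029],[0.007,-0.524,0.026],0.085],[[0.512,-0.339,-0.029],[0.007,-0.524,0.026],0.085],[[0.512,-0.339,-0.029],[0.007,-0.524,0.026],0.085],[[0.512,-0.339,-0.029],[0.007,-0.524,0.026],0.085],[[0.512,-0.339,-0.029],[0.007,-0.524,0.026],0.085],[[0.512,-0.339,-0.029],[0.007,-0.524,0.026],0.085]])

```text
clock: 3.65
position: [0.5206, -0.2371, 0.2536]
ee_rot: [2.906, 0.512, -0.779]
contact_force: [0.8, 0.3, 0.0]
width: 0.997
```

```bash
python3 - <<'E'
from h import *
st();delta([.60,-.125,.26],bot(20,30))
E
```

```text
3.65 q [ 0.174  0.491 -0.012  1.554  0.253  1.564 -1.122] p [ 0.5206 -0.2371  0.2536] w 0.0851 F [0.8 0.3 0. ]
[[ 0.814  0.342 -0.47 ]
 [ 0.296 -0.94  -0.171]
 [-0.5    0.    -0.866]]
shift [0.0946, -0.0781, -0.0621] turn [0.0001, 0.0002, 0.0001] rows 2.7495308955156705
```

```bash
python3 - <<'E'
from h import *
Rm=bot(19.5,30); g=np.array([.589,-.130,.023]); delta(g+Rm[:,2]*(.014-.13),Rm)
E
```

```text
shift [0.2027, -0.0767, 0.0332] turn [0.0044, 0.0002, 0.0076] rows 4.384216530876987
```

move_arm(deltas=[[[0.203,-0.077,0.033],[0.004,0,-0.008],0.085],[[0.203,-0.077,0.033],[0.004,0,0.008],0.085],[[0.203,-0.077,0.033],[0.004,0,0.008],0.085],[[0.203,-0.077,0.033],[0.004,0,0.008],0.085],[[0.203,-0.077,0.033],[0.004,0,0.008],0.085],[[0.203,-0.077,0.033],[0.004,0,0.008],0.085],[[0.203,-0.077,0.033],[0.004,0,0.008],0.085]])

```text
clock: 4.35
position: [0.6438, -0.1109, 0.1236]
ee_rot: [2.909, 0.499, -0.78]
contact_force: [0.4, -0.2, 0.8]
width: 0.993
```

```bash
python3 - <<'E'
from h import *
st()
p=cap('wrist','w1');print(p['world_from_camera'])
m=mark_of(p,'fallen_large_mid')
for k in m[:2]: print(k['conf'],k['position'],onz(p,k['position'],.023))
for X in [(.534,-.149,.023),(.652,-.107,.023)]: print(proj(p,X))
E
```

```text
4.35 q [ 0.02   0.771 -0.054  1.363  0.193  1.515 -1.321] p [ 0.6438 -0.1109  0.1236] w 0.0848 F [ 0.4 -0.2  0.8]
[[ 0.816  0.334 -0.472]
 [ 0.288 -0.943 -0.168]
 [-0.501  0.001 -0.866]]
[[ 0.33382395  0.64342069  0.68889142  0.77171878]
 [-0.94263405  0.22660336  0.24513664 -0.06485936]
 [ 0.00162088 -0.73120498  0.68215588  0.20938987]
 [ 0.          0.          0.          1.        ]]
0.87 [321.2, 230.6] [ 0.59443457 -0.12768151  0.023     ]
[321.16456189 280.62986344]
[320.69243533 162.96460106]
```

View pics/w1.png

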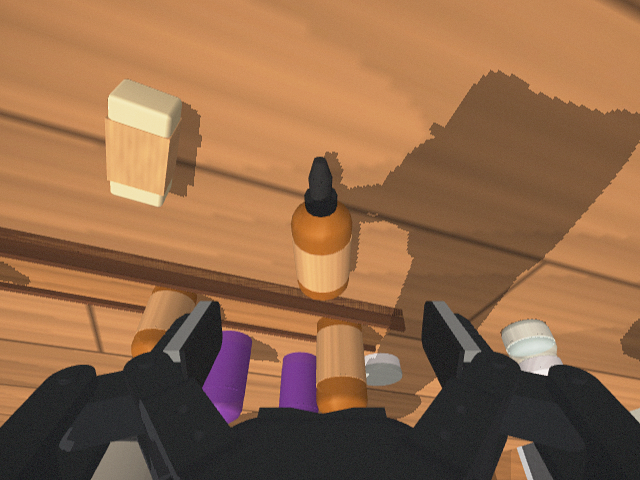

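```bash
python3 - <<'E'
from h import *
Rm=bot(19.5,30); g=np.array([.590,-.129,.023]); delta(g+Rm[:,2]*(.014),Rm)
E
```

```text
shift [0.0019, -0.0019, 0.1303] turn [0.0008, -0.0006, -0.0026] rows 2.606172906446965
```

move_arm(deltas=[[[0.002,-0.001,0.04],[0,0,0],0.085],[[0.002,-0.002,0.08],[0,0,0],0.085],[[0.002,-0.002,0.11],[0,0,0],0.085],[[0.002,-0.002,0.13],[0,0,0],0.085],[[0.002,-0.002,0.13],[0,0,0],0.085],[[0.002,-0.002,0.13],[0,0,0],0.085]])

```text
clock: 5.05
position: [0.5842, -0.132, 0.0126]
ee_rot: [2.91, 0.494, -0.776]
contact_force: [0.0, 0.3, 0.7]
width: 0.989
```

move_arm(deltas=[[[0,0,0],[0,0,0],0.03],[[0,0,0],[0,0,0],0.03],[[0,0,0],[0,0,0],0.03],[[0,0,0],[0,0,0],0.03],[[0,0,0],[0,0,0],0.03],[[0,0,0],[0,0,0],0.03],[[0,0,0],[0,0,0],0.03],[[0,0,0],[0,0,0],0.03]], squeeze=30)

```text
clock: 5.85
position: [0.5851, -0.1319, 0.0136]
ee_rot: [2.91, 0.495, -0.774]
contact_force: [1.2, 1.0, 9.0]
width: 0.523
```

```bash
python3 - <<'E'
from h import *
st(); cap('wrist','w2')
E
```

```text
5.85 q [ 0.05   0.815 -0.054  1.56   0.219  1.271 -1.35 ] p [ 0.5851 -0.1319  0.0136] w 0.0447 F [1.2 1.  9. ]
[[ 0.819  0.331 -0.468]
 [ 0.286 -0.944 -0.168]
 [-0.497  0.004 -0.868]]
```

View pics/w2.png

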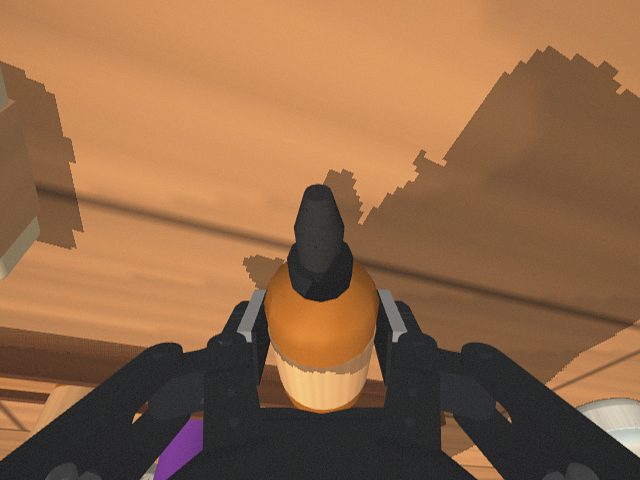

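```bash
cat > grasp.py <<'E'
from h import *
import json,sys
# args: center x y, half, radius, yaw, file
def save(c,half,r,yaw,f):
    o=robot.get_obs();R0=R.from_rotvec(o['ee_rot']).as_matrix();a=np.radians(yaw)
    ax=np.array([np.cos(a),np.sin(a),0]);b=np.array([c[0],c[1],r])-half*ax
    json.dump(dict(ax=(R0.T@ax).tolist(),b=(R0.T@(b-o['position'])).tolist()),open(f,'w'));print(R0.T@ax,R0.T@(b-o['position']))
def target(f,base,yaw):
    "tool pose such that bottle upright with base at base, tool heading yaw"
    d=json.load(open(f));ax=np.array(d['ax']);b=np.array(d['b'])
    zt=np.array([0,0,1.]); zt-=ax*(zt@ax); zt/=np.linalg.norm(zt)   # horizontal part of tool z
    a=np.radians(yaw);H=np.array([np.cos(a),np.sin(a),0]);U=np.array([0,0,1.])
    Rm=np.c_[U,H,np.cross(U,H)]@np.c_[ax,zt,np.cross(ax,zt)].T
    return np.array(base)-Rm@b,Rm
E
python3 - <<'E'
from grasp import *
save((.5944,-.1277),.0625,.023,19.5,'large.json')
p,Rm=target('large.json',(.68,-.08,.10),-6)
print(p);print(Rm);delta(p,Rm)
o=robot.get_obs();R0=R.from_rotvec(o['ee_rot']).as_matrix();print('up .14',R0.T@[0,0,.14])
E
```

```text
[ 0.86765242 -0.00274448 -0.49716371] [-0.05002931 -0.00076279  0.01787633]
[ 0.68921336 -0.08189447  0.15229342]
[[ 0.49410708 -0.1060919   0.86290364]
 [-0.05511327 -0.99435254 -0.09069483]
 [ 0.86765242 -0.00274448 -0.49716371]]
shift [0.0307, -0.0123, -0.1774] turn [-0.1222, 1.5424, 0.4769] rows 10.799322692696174
up .14 [-0.0696015   0.0005116  -0.12147168]
```

move_arm(deltas=[[[-0.02,0,-0.035],[0,0,0],0.03],[[-0.04,0,-0.07],[0,0,0],0.03],[[-0.055,0,-0.095],[0,0,0],0.03],[[-0.07,0,-0.121],[0,0,0],0.03],[[-0.07,0,-0.121],[0,0,0],0.03]], squeeze=40)

```text
clock: 6.4
position: [0.5864, -0.1317, 0.1576]
ee_rot: [2.911, 0.494, -0.764]
contact_force: [0.4, -0.3, -2.0]
width: 0.518
```

```bash
python3 - <<'E'
from grasp import *
st()
p,Rm=target('large.json',(.68,-.08,.10),-6)
delta(p,Rm)
cap('wrist','w3')
E
```

```text
6.4 q [ 0.049  0.646 -0.053  1.51   0.201  1.478 -1.305] p [ 0.5864 -0.1317  0.1576] w 0.0442 F [ 0.4 -0.3 -2. ]
[[ 0.822  0.331 -0.462]
 [ 0.286 -0.944 -0.168]
 [-0.492  0.006 -0.871]]
shift [0.1014, -0.013, -0.0513] turn [-0.1209, 1.5361, 0.4769] rows 10.758490872928453
```

View pics/w3.png

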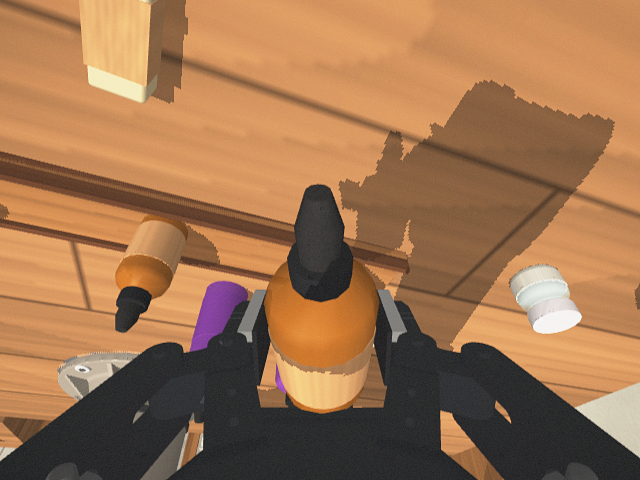

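The bottle is held without slip: its cap is still at (320,190). Next I rotate it upright.

move_arm(deltas=[[[0.04,-0.005,-0.05],[-0.011,0.14,0.043],0.03],[[0.06,-0.01,-0.05],[-0.022,0.28,0.087],0.03],[[0.08,-0.013,-0.05],[-0.033,0.42,0.13],0.03],[[0.101,-0.013,-0.051],[-0.044,0.56,0.174],0.03],[[0.101,-0.013,-0.051],[-0.055,0.7,0.217],0.03],[[0.101,-0.013,-0.051],[-0.066,0.84,0.26],0.03],[[0.101,-0.013,-0.051],[-0.077,0.98,0.304],0.03],[[0.101,-0.013,-0.051],[-0.088,1.12,0.348],0.03],[[0.101,-0.013,-0.051],[-0.099,1.26,0.391],0.03],[[0.101,-0.013,-0.051],[-0.11,1.4,0.435],0.03]])

```text
clock: 7.45
position: [0.6886, -0.0961, 0.1533]
ee_rot: [2.907, 0.028, 0.861]
contact_force: [0.3, -1.0, -1.2]
width: 0.524
```

```bash
python3 - <<'E'
from grasp import *
st()
p,Rm=target('large.json',(.68,-.08,.10),-6)
delta(p,Rm)
E
```

```text
7.45 q [ 0.134  0.335 -0.162  2.087  0.832  0.21  -2.329] p [ 0.6886 -0.0961  0.1533] w 0.0448 F [ 0.3 -1.  -1.2]
[[ 0.839 -0.013  0.544]
 [ 0.049 -0.994 -0.1  ]
 [ 0.542  0.11  -0.833]]
shift [0.0006, -0.0143, -0.0003] turn [0.0104, 0.4682, 0.1474] rows 3.274534811716515
```

```bash
cat > fk.py <<'E'
import numpy as np, itertools
from scipy.spatial.transform import Rotation as R
from scipy.optimize import least_squares
D=[([1.045,.426,.074,1.606,-.034,1.111,-.067],[.2477,-.6279,.2313],[-3.085,-.587,.001]),
([.174,.491,-.012,1.554,.253,1.564,-1.122],[.5206,-.2371,.2536],[2.906,.512,-.779]),
([.02,.771,-.054,1.363,.193,1.515,-1.321],[.6438,-.1109,.1236],[2.909,.499,-.780]),
([.05,.815,-.054,1.56,.219,1.271,-1.35],[.5851,-.1319,.0136],[2.91,.495,-.774]),
([.049,.646,-.053,1.51,.201,1.478,-1.305],[.5864,-.1317,.1576],[2.911,.494,-.764]),
([.134,.335,-.162,2.087,.832,.21,-2.329],[.6886,-.0961,.1533],[2.907,.028,.861])]
def fk(q,P,S):
    y0,y7,h,L1,L2,T,o1,o2,o3=P
    rz=lambda a:R.from_euler('z',a);ry=lambda a:R.from_euler('y',a)
    A=rz(y0+S[0]*q[0])*ry(q[1]); p=np.array([0,0,h])+A.apply([o1,0,L1])
    A=A*rz(S[1]*q[2])*ry(q[3]); p=p+A.apply([o2,0,L2])
    A=A*rz(S[2]*q[4])*ry(q[5]); p=p+A.apply([o3,0,T])
    A=A*rz(y7+S[3]*q[6]); return p,A
if __name__=='__main__':
    best=None
    for S in itertools.product([1,-1],repeat=4):
      for y7 in (0,1.57,3.14,-1.57):
        def f(P):
            r=[]
            for q,p,w in D:
                a,A=fk(q,P,S);r+=list((a-p)*5);r+=list((R.from_rotvec(w).inv()*A).as_rotvec())
            return r
        s=least_squares(f,[-.15,y7,.3,.5,.5,.2,0,0,0])
        if best is None or s.cost<best[0]: best=(s.cost,S,s.x)
    print(best)
E
python3 fk.py
```

```text
(np.float64(0.00868668252987581), (-1, -1, -1, -1), array([-0.09851569,  1.48365541,  0.28226577,  0.57838978,  0.51054802,
        0.3502764 , -0.01626869,  0.00956732, -0.00234696]))
```

```bash
cat > fk2.py <<'E'
from fk import *
S=(-1,-1,-1,-1)
def fk2(q,X):
    q=np.array(q,float).copy(); q[1:6]+=X[9:14]
    return fk(q,X[:9],S)
def fit(D):
    def f(X):
        r=[]
        for q,p,w in D:
            a,A=fk2(q,X);r+=list((a-p)*5);r+=list((R.from_rotvec(w).inv()*A).as_rotvec())
        r+=list(X[6:9]*.02)+list(X[9:14]*.005); return r
    return least_squares(f,[-.1,1.5,.28,.58,.51,.35,0,0,0]+[0]*5)
if __name__=='__main__':
    s=fit(D);print(s.cost,s.x.round(4)); np.save('X.npy',s.x)
    for q,p,w in D:
        a,A=fk2(q,s.x);print((a-p).round(4),(R.from_rotvec(w).inv()*A).as_rotvec().round(3))
E
python3 fk2.py
```

```text
0.0022596534766116715 [-0.0852  1.5132  0.2842  0.5613  0.4891  0.3378  0.0586 -0.0172  0.0112
 -0.0742  0.0031  0.1245  0.031  -0.0638]
[-0.0006 -0.0015 -0.0021] [-0.014 -0.023  0.019]
[-0.0004  0.0056  0.0027] [ 0.008 -0.001  0.005]
[-0.0001 -0.0044 -0.0013] [0.006 0.003 0.006]
[-0.0003  0.0015 -0.0007] [ 0.01   0.006 -0.003]
[0.0006 0.0004 0.0012] [0.006 0.003 0.005]
[0.0003 0.0009 0.0002] [-0.012 -0.009 -0.031]
```

```bash
cat > ik.py <<'E'
from fk2 import *
X=np.load('X.npy')
lo=np.array([-2.85,-.5,-1.23,.21,-1.02,.16,-2.73]);hi=np.array([2.85,2.14,1.37,2.46,4.16,2.05,2.73])
def ik(p,Rm,seeds,m=.03):
    best=None;Rt=R.from_matrix(Rm)
    for s in seeds:
        f=lambda q:np.r_[(fk2(q,X)[0]-p)*5,(Rt.inv()*fk2(q,X)[1]).as_rotvec()]
        r=least_squares(f,np.clip(s,lo+m+.01,hi-m-.01),bounds=(lo+m,hi-m),max_nfev=60)
        if best is None or r.cost<best.cost: best=r
        if best.cost<1e-5: break
    return best
E
cat > t.py <<'E'
from ik import *
from h import stood,bot
seeds=[np.array([.134,.335,-.162,2.087,.832,.21,-2.329]),np.array([.1,.9,-.0,1.2,.0,.2,-1.6])]
for e in (25,35,45,55):
  for r in (.65,.75,.85,.95):
    for yaw in (-8,):
        a=np.radians(-8);g=np.array([r*np.cos(a),r*np.sin(a),.055]);Rm=stood(yaw,e)
        b=ik(g+Rm[:,2]*.014,Rm,seeds);f=b.fun
        print(e,r,yaw,round(np.linalg.norm(f[:3])/5*1000,1),'mm',round(np.degrees(np.linalg.norm(f[3:])),1),'deg',b.x.round(2))
E
python3 t.py
```

```text
25 0.65 -8 33.6 mm 35.2 deg [ 1.12  0.88 -1.2   2.08  1.63  0.34 -2.7 ]
25 0.75 -8 30.1 mm 32.9 deg [ 0.45  0.6  -0.48  1.92  1.19  0.19 -2.69]
25 0.85 -8 25.0 mm 28.9 deg [ 0.4   0.72 -0.45  1.74  1.24  0.19 -2.69]
25 0.95 -8 20.7 mm 24.4 deg [ 0.33  0.83 -0.39  1.54  1.25  0.19 -2.7 ]
35 0.65 -8 27.7 mm 27.5 deg [ 0.42  0.48 -0.45  2.1   1.12  0.19 -2.69]
35 0.75 -8 21.9 mm 23.9 deg [ 0.32  0.59 -0.35  1.93  1.13  0.19 -2.7 ]
35 0.85 -8 17.2 mm 19.9 deg [ 0.27  0.7  -0.3   1.75  1.15  0.19 -2.7 ]
35 0.95 -8 13.0 mm 15.4 deg [ 0.21  0.81 -0.24  1.55  1.14  0.19 -2.7 ]
45 0.65 -8 18.6 mm 18.5 deg [ 0.34  0.48 -0.37  2.11  1.08  0.19 -2.7 ]
45 0.75 -8 13.6 mm 14.8 deg [ 0.25  0.59 -0.28  1.94  1.09  0.19 -2.7 ]
45 0.85 -8 9.3 mm 10.7 deg [ 0.21  0.69 -0.23  1.75  1.1   0.19 -2.7 ]
45 0.95 -8 5.2 mm 6.1 deg [ 0.18  0.81 -0.21  1.56  1.11  0.19 -2.7 ]
55 0.65 -8 9.6 mm 9.5 deg [ 0.26  0.48 -0.28  2.11  1.05  0.19 -2.7 ]
55 0.75 -8 5.3 mm 5.7 deg [ 0.18  0.59 -0.21  1.94  1.05  0.19 -2.7 ]
55 0.85 -8 1.3 mm 1.5 deg [ 0.18  0.69 -0.2   1.76  1.08  0.19 -2.7 ]
55 0.95 -8 0.0 mm 0.0 deg [ 0.19  0.82 -0.23  1.51  0.71  0.28 -2.3 ]
```

```bash
cat > t.py <<'E'
from ik import *
from h import stood,bot
rng=np.random.default_rng(0)
seeds=[np.array([.1,.6,0,1.8,q5,q6,q7]) for q5 in (1.5,3.1,.5,-.5) for q6 in (.6,1.4) for q7 in (-1.5,1.5,0)]
for e in (30,):
  for r in (.6,.7):
    for yaw in range(-180,180,30):
        a=np.radians(-8);g=np.array([r*np.cos(a),r*np.sin(a),.055]);Rm=stood(yaw,e)
        b=ik(g+Rm[:,2]*.014,Rm,seeds);f=b.fun
        print(e,r,yaw,round(np.linalg.norm(f[:3])/5*1000,1),'mm',round(np.degrees(np.linalg.norm(f[3:])),1),'deg',b.x.round(2),flush=True)
E
time python3 t.py
```

```text
30 0.6 -180 0.0 mm 0.0 deg [ 0.27  1.17 -0.52  1.14  0.29  2.01  1.27]
30 0.6 -150 0.0 mm 0.0 deg [-0.35  1.08  0.36  1.28  0.19  1.74  2.04]
30 0.6 -120 0.0 mm 0.0 deg [-0.46  0.96  0.26  1.54  0.54  1.46  2.08]
30 0.6 -90 0.0 mm 0.0 deg [-1.    1.06  0.88  1.82  0.42  0.84  2.49]
30 0.6 -60 0.0 mm 0.0 deg [-1.3   1.29  1.29  2.12 -0.74  0.19 -2.4 ]
30 0.6 -30 0.0 mm 0.0 deg [-1.07  1.12  1.13  2.43  3.19  0.84  0.39]
30 0.6 0 8.0 mm 1.7 deg [-0.74  1.34  1.34  2.43  3.72  1.7   0.42]
30 0.6 30 0.0 mm 0.0 deg [ 0.8   0.76 -0.41  2.34  4.13  0.87  1.64]
30 0.6 60 0.0 mm 0.0 deg [ 1.27  1.13 -1.07  1.96 -0.43  0.54  0.38]
30 0.6 90 0.0 mm 0.0 deg [ 1.15  1.33 -1.2   1.62  0.08  1.11  0.14]
30 0.6 120 0.0 mm 0.0 deg [ 0.79  1.2  -0.86  1.36 -0.06  1.56  0.58]
30 0.6 150 0.0 mm 0.0 deg [ 0.53  1.21 -0.71  1.17  0.09  1.89  0.88]
30 0.7 -180 9.1 mm 6.0 deg [-0.05  1.2   0.15  0.87 -0.01  2.02  1.69]
30 0.7 -150 0.0 mm 0.0 deg [-0.3   1.24  0.4   0.92  0.17  1.93  2.14]
30 0.7 -120 0.0 mm 0.0 deg [-0.25  1.06 -0.02  1.26  0.71  1.67  2.07]
30 0.7 -90 0.0 mm 0.0 deg [-0.91  1.16  0.93  1.59  0.28  0.91  2.68]
30 0.7 -60 0.0 mm 0.0 deg [-1.16  1.31  1.27  1.92 -0.57  0.26 -2.56]
30 0.7 -30 0.0 mm 0.0 deg [-0.61  0.81  0.56  2.26  2.7   0.84  1.17]
30 0.7 0 0.0 mm 0.0 deg [ 0.25  0.73 -0.14  2.34  3.3   1.06  1.6 ]
30 0.7 30 0.0 mm 0.0 deg [ 0.85  0.84 -0.59  2.14  4.13  0.67  1.57]
30 0.7 60 0.0 mm 0.0 deg [ 1.17  1.23 -1.12  1.74 -0.18  0.59  0.1 ]
30 0.7 90 0.0 mm 0.0 deg [ 1.01  1.38 -1.2   1.36  0.1   1.22  0.11]
30 0.7 120 0.6 mm 0.1 deg [ 0.75  1.45 -1.17  1.    0.2   1.77  0.34]
30 0.7 150 4.2 mm 2.8 deg [ 0.32  1.25 -0.39  0.85 -0.08  2.02  1.05]
real	0m36.450s
user	0m33.917s
sys	0m0.227s
```

```bash
cat > t.py <<'E'
from ik import *
from grasp import target
seeds=[np.array([q1,.8,0,1.6,.1,1.7,1.7]) for q1 in (.1,-.2,.4)]
for base in ((.447,-.111,.012),(.447,-.111,.1),(.6,-.12,.13)):
  for yaw in (-140,-160,180,160,140):
    p,Rm=target('large.json',base,yaw)
    b=ik(p,Rm,seeds);f=b.fun
    print(base,yaw,round(np.linalg.norm(f[:3])/5*1000,1),'mm',round(np.degrees(np.linalg.norm(f[3:])),1),'deg',b.x.round(2),flush=True)
E
time python3 t.py
```

```text
(0.447, -0.111, 0.012) -140 0.0 mm 0.0 deg [-0.14  0.84 -0.08  1.77  0.5   1.55  1.73]
(0.447, -0.111, 0.012) -160 0.0 mm 0.0 deg [-0.05  0.88 -0.03  1.65  0.29  1.64  1.69]
(0.447, -0.111, 0.012) 180 0.1 mm 0.0 deg [0.06 0.91 0.   1.59 0.1  1.7  1.6 ]
(0.447, -0.111, 0.012) 160 0.0 mm 0.0 deg [ 0.25  0.92 -0.09  1.57 -0.06  1.72  1.42]
(0.447, -0.111, 0.012) 140 0.0 mm 0.0 deg [ 0.34  0.9  -0.03  1.62 -0.27  1.67  1.34]
(0.447, -0.111, 0.1) -140 0.0 mm 0.0 deg [-0.14  0.71 -0.09  1.77  0.49  1.66  1.8 ]
(0.447, -0.111, 0.1) -160 0.1 mm 0.1 deg [-0.06  0.76 -0.01  1.66  0.29  1.75  1.73]
(0.447, -0.111, 0.1) 180 0.2 mm 0.1 deg [0.05 0.79 0.02 1.59 0.1  1.82 1.62]
(0.447, -0.111, 0.1) 160 0.2 mm 0.1 deg [ 0.23  0.79 -0.06  1.58 -0.08  1.83  1.43]
(0.447, -0.111, 0.1) 140 0.1 mm 0.1 deg [ 0.34  0.77 -0.02  1.62 -0.28  1.78  1.32]
(0.6, -0.12, 0.13) -140 0.0 mm 0.0 deg [-0.43  0.91  0.47  1.34  0.33  1.75  2.24]
(0.6, -0.12, 0.13) -160 0.0 mm 0.0 deg [-0.18  0.94  0.23  1.2   0.24  1.98  1.97]
(0.6, -0.12, 0.13) 180 6.4 mm 4.0 deg [-0.11  0.95  0.3   1.17  0.    2.02  1.81]
(0.6, -0.12, 0.13) 160 7.2 mm 4.5 deg [ 0.29  0.94 -0.25  1.17 -0.06  2.02  1.27]
(0.6, -0.12, 0.13) 140 0.3 mm 0.2 deg [ 0.32  0.94 -0.1   1.19 -0.32  2.02  1.15]
real	0m10.213s
user	0m8.457s
sys	0m0.175s
```

```bash
python3 - <<'E'
from grasp import *
delta((.58,-.12,.22),bot(19.5,30))
E
```

```text
shift [-0.0562, 0.0325, -0.1123] turn [0.1246, -1.0674, -0.3678] rows 7.576234979997961
```

move_arm(deltas=[[[-0.007,0.004,-0.015],[0.016,-0.14,-0.046],0.03],[[-0.014,0.008,-0.03],[0.032,-0.28,-0.092],0.03],[[-0.022,0.012,-0.045],[0.048,-0.42,-0.138],0.03],[[-0.03,0.016,-0.06],[0.064,-0.55,-0.184],0.03],[[-0.037,0.02,-0.075],[0.08,-0.68,-0.23],0.03],[[-0.045,0.025,-0.09],[0.096,-0.81,-0.276],0.03],[[-0.056,0.032,-0.112],[0.11,-0.94,-0.322],0.03],[[-0.056,0.032,-0.112],[0.125,-1.067,-0.368],0.03],[[-0.056,0.032,-0.112],[0.125,-1.067,-0.368],0.03],[[-0.056,0.032,-0.112],[0.125,-1.067,-0.368],0.03]])

```text
clock: 8.45
position: [0.5805, -0.1186, 0.2171]
ee_rot: [2.91, 0.504, -0.785]
contact_force: [0.2, -0.3, -2.7]
width: 0.52
```

```bash
python3 - <<'E'
from grasp import *
st()
p,Rm=target('large.json',(.447,-.111,.14),180)
print(p);print(Rm);delta(p,Rm)
Rz=R.from_euler('z',1.45).as_matrix()
delta((.54,-.12,.22),Rm@Rz)
E
```

```text
8.45 q [ 0.329  0.638 -0.512  1.455  0.377  1.659 -1.475] p [ 0.5805 -0.1186  0.2171] w 0.0444 F [ 0.2 -0.3 -2.7]
[[ 0.814  0.335 -0.474]
 [ 0.291 -0.942 -0.166]
 [-0.503 -0.003 -0.865]]
[ 0.43763908 -0.11007896  0.19229342]
[[-4.97161218e-01  1.57257804e-03 -8.67656758e-01]
 [ 3.16309904e-03  9.99994997e-01  1.06257307e-16]
 [ 8.67652418e-01 -2.74448426e-03 -4.97163705e-01]]
shift [-0.1013, -0.0558, 0.0878] turn [0.7445, 0.3477, -2.777] rows 19.316574227982386
shift [-0.0348, -0.0123, 0.0169] turn [0.5962, -0.1766, -1.3936] rows 10.178386603093143
```

move_arm(deltas=[[[-0.004,-0.001,0.002],[0.06,-0.018,-0.139],0.03],[[-0.007,-0.002,0.004],[0.12,-0.035,-0.278],0.03],[[-0.01,-0.004,0.005],[0.179,-0.053,-0.418],0.03],[[-0.014,-0.005,0.007],[0.238,-0.071,-0.557],0.03],[[-0.018,-0.006,0.009],[0.298,-0.088,-0.697],0.03],[[-0.021,-0.007,0.01],[0.358,-0.106,-0.836],0.03],[[-0.025,-0.009,0.012],[0.417,-0.124,-0.976],0.03],[[-0.028,-0.01,0.014],[0.477,-0.141,-1.115],0.03],[[-0.032,-0.011,0.015],[0.537,-0.159,-1.254],0.03],[[-0.035,-0.012,0.017],[0.596,-0.177,-1.394],0.03]])

```text
clock: 9.45
position: [0.5411, -0.1206, 0.2144]
ee_rot: [-1.666, -1.576, 0.883]
contact_force: [-0.3, 1.0, -3.5]
width: 0.515
```

```bash
python3 - <<'E'
from grasp import *
st()
p,Rm=target('large.json',(.455,-.111,.14),180)
delta(p,Rm)
E
```

```text
9.45 q [ 0.231  0.849 -0.276  1.268  0.147  2.046 -0.126] p [ 0.5411 -0.1206  0.2144] w 0.044 F [-0.3  1.  -3.5]
[[ 0.041  0.544 -0.838]
 [ 0.999 -0.045  0.02 ]
 [-0.027 -0.838 -0.545]]
shift [0.0072, -0.0339, 0.0922] turn [0.0609, 0.0279, -1.6117] rows 10.759149566472198
```

move_arm(deltas=[[[0.001,-0.008,0.02],[0.006,0.003,-0.13],0.03],[[0.002,-0.014,0.04],[0.011,0.005,-0.28],0.03],[[0.003,-0.02,0.055],[0.017,0.008,-0.43],0.03],[[0.004,-0.025,0.07],[0.022,0.01,-0.58],0.03],[[0.005,-0.03,0.08],[0.028,0.013,-0.73],0.03],[[0.006,-0.034,0.09],[0.034,0.015,-0.88],0.03],[[0.007,-0.034,0.092],[0.039,0.018,-1.03],0.03],[[0.007,-0.034,0.092],[0.045,0.02,-1.18],0.03],[[0.007,-0.034,0.092],[0.05,0.023,-1.33],0.03],[[0.007,-0.034,0.092],[0.056,0.026,-1.48],0.03]])

```text
clock: 10.45
position: [0.4454, -0.1105, 0.1923]
ee_rot: [-0.141, -2.092, 0.073]
contact_force: [-0.5, -0.5, -1.9]
width: 0.515
```

```bash
python3 - <<'E'
from grasp import *
st()
p,Rm=target('large.json',(.449,-.111,.10),180)
delta(p,Rm)
cap('scene','s4')
E
```

```text
10.45 q [ 0.524  0.864 -0.727  1.518  0.276  1.995  1.087] p [ 0.4454 -0.1105  0.1923] w 0.044 F [-0.5 -0.5 -1.9]
[[-0.496  0.07  -0.865]
 [ 0.131  0.991  0.006]
 [ 0.858 -0.11  -0.501]]
shift [-0.0315, 0.0044, 0.025] turn [0.0059, 0.0042, -0.128] rows 0.8550221035698738
```

View pics/s4.png

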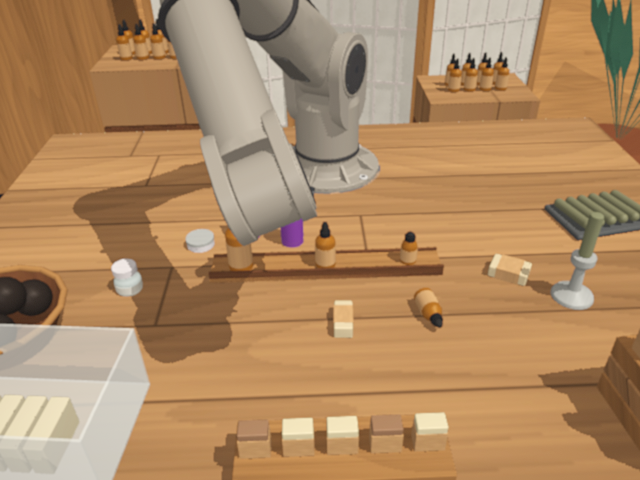

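move_arm(deltas=[[[-0.032,0.004,0.025],[0.006,0.004,-0.128],0.03],[[-0.032,0.004,0.025],[0.006,0.004,-0.128],0.03],[[-0.032,0.004,0.025],[0.006,0.004,-0.128],0.03],[[-0.032,0.004,0.025],[0.006,0.004,-0.128],0.03]])

```text
clock: 10.9
position: [0.4403, -0.1102, 0.1531]
ee_rot: [0.003, -2.092, -0.001]
contact_force: [-0.4, -0.7, -1.8]
width: 0.523
```

```bash
python3 - <<'E'
from grasp import *
st()
p,Rm=target('large.json',(.449,-.111,.04),180)
delta(p,Rm)
cap('wrist','w5');cap('top','t5')
E
```

```text
10.9 q [ 0.541  0.923 -0.756  1.539  0.318  1.952  1.188] p [ 0.4403 -0.1102  0.1531] w 0.0447 F [-0.4 -0.7 -1.8]
[[-0.498 -0.001 -0.867]
 [-0.002  1.    -0.   ]
 [ 0.867  0.002 -0.498]]
shift [-0.0524, 0.0, 0.0308] turn [-0.0002, 0.001, 0.0055] rows 1.215339422599088
```

View pics/w5.png

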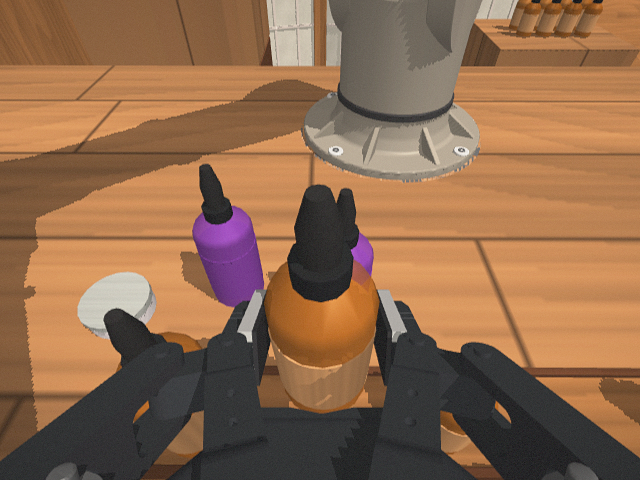

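View pics/t5.png

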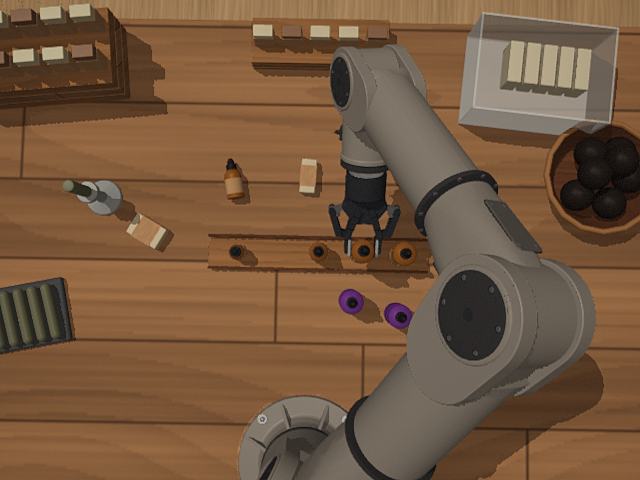

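```bash
python3 - <<'E'
from grasp import *
t=cap('top')
print(onz(t,(364,251),.22), onz(t,(404.5,254),.15),onz(t,(318.5,252),.11),onz(t,(236,252),.08))
im=t['image'][200:290,300:440];cv2.imwrite('pics/c5.png',cv2.resize(im[:,:,::-1],None,fx=5,fy=5,interpolation=cv2.INTER_CUBIC))
for b in (.449,-.111,.1),: print(proj(t,b),proj(t,(b[0],b[1],b[2]+.125)))
E
```

```text
[ 0.4480311  -0.10979969  0.22      ] [ 0.44584102 -0.19382322  0.15      ] [ 0.44793401 -0.02520917  0.11      ] [0.44576976 0.1462255  0.08      ]
[360.58113989 252.36988905] [364.84998525 250.39684059]
```

View pics/c5.png

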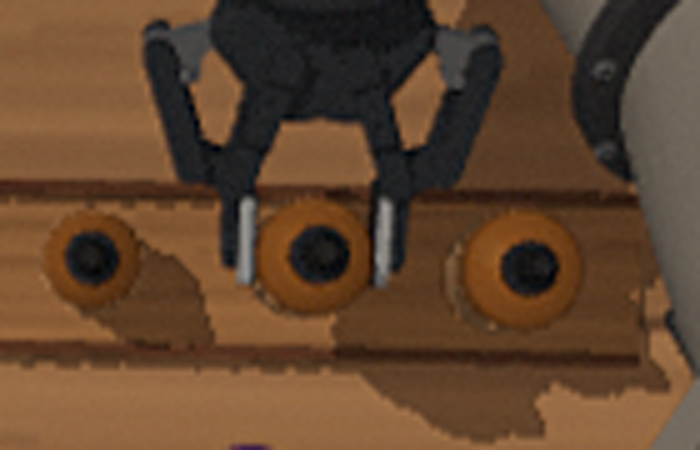

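```bash
python3 - <<'E'
from grasp import *
for z in (.04,.02,.013,.010,.008):
  p,Rm=target('large.json',(.447,-.111,z),180); delta(p,Rm)
E
```

```text
shift [-0.0511, -0.0001, 0.0324] turn [-0.0007, 0.0013, 0.0075] rows 1.211221172368192
shift [-0.0685, -0.0001, 0.0424] turn [-0.0007, 0.0013, 0.0075] rows 1.6109308389887396
shift [-0.0745, -0.0001, 0.0459] turn [-0.0007, 0.0013, 0.0075] rows 1.7508605518056426
shift [-0.0771, -0.0002, 0.0474] turn [-0.0007, 0.0013, 0.0075] rows 1.8108337548794913
shift [-0.0789, -0.0002, 0.0484] turn [-0.0007, 0.0013, 0.0075] rows 1.8508168552755717
```

move_arm(deltas=[[[-0.025,0,0.016],[0,0.001,0.007],0.03],[[-0.051,0,0.032],[0,0.001,0.007],0.03],[[-0.06,0,0.038],[0,0.001,0.007],0.03],[[-0.066,0,0.041],[0,0.001,0.007],0.03],[[-0.07,0,0.043],[0,0.001,0.007],0.03],[[-0.072,0,0.0445],[0,0.001,0.007],0.03],[[-0.072,0,0.0445],[0,0.001,0.007],0.03],[[-0.072,0,0.0445],[0,0.001,0.007],0.03]])

```text
clock: 11.85
position: [0.4378, -0.1099, 0.0688]
ee_rot: [-0.003, -2.092, 0.003]
contact_force: [-0.3, -0.4, -1.6]
width: 0.525
```

```bash
python3 - <<'E'
from grasp import *
st()
for z in (.013,.010,.008):
  p,Rm=target('large.json',(.447,-.111,z),180); delta(p,Rm)
E
```

```text
11.85 q [ 0.523  1.03  -0.722  1.546  0.376  1.853  1.174] p [ 0.4378 -0.1099  0.0688] w 0.0449 F [-0.3 -0.4 -1.6]
[[-0.498  0.001 -0.867]
 [ 0.003  1.    -0.001]
 [ 0.867 -0.003 -0.498]]
shift [-0.0029, -0.0001, 0.0019] turn [-0.0007, 0.001, 0.0003] rows 0.06952578873961887
shift [-0.0055, -0.0001, 0.0034] turn [-0.0007, 0.001, 0.0003] rows 0.12944892305680367
shift [-0.0072, -0.0001, 0.0044] turn [-0.0007, 0.001, 0.0003] rows 0.16942790777899133
```

move_arm(deltas=[[[-0.0015,0,0.001],[0,0,0],0.03],[[-0.003,0,0.0018],[0,0,0],0.03],[[-0.003,0,0.0018],[0,0,0],0.03],[[-0.003,0,0.0018],[0,0,0],0.03]])

```text
clock: 12.25
position: [0.4378, -0.11, 0.0653]
ee_rot: [-0.003, -2.092, 0.002]
contact_force: [-0.5, 0.2, -1.5]
width: 0.521
```

move_arm(deltas=[[[-0.0008,0,0.0005],[0,0,0],0.03],[[-0.0016,0,0.0009],[0,0,0],0.03],[[-0.0016,0,0.0009],[0,0,0],0.03]])

```text
clock: 12.55
position: [0.4377, -0.1099, 0.064]
ee_rot: [-0.002, -2.091, 0.003]
contact_force: [0.4, -0.4, 7.5]
width: 0.522
```

move_arm(deltas=[[[0,0,0],[0,0,0],0.046],[[0,0,0],[0,0,0],0.049],[[0,0,0],[0,0,0],0.053],[[0,0,0],[0,0,0],0.057],[[0,0,0],[0,0,0],0.062],[[0,0,0],[0,0,0],0.066],[[0,0,0],[0,0,0],0.066],[[0,0,0],[0,0,0],0.066]])

```text
clock: 13.35
position: [0.4378, -0.1099, 0.0641]
ee_rot: [-0.002, -2.091, 0.003]
contact_force: [-0.5, -0.2, 0.2]
width: 0.773
```

```bash
python3 - <<'E'
from grasp import *
st()
cap('wrist','w6');cap('top','t6')
E
```

```text
13.35 q [ 0.522  1.037 -0.72   1.545  0.379  1.849  1.174] p [ 0.4378 -0.1099  0.0641] w 0.066 F [-0.5 -0.2  0.2]
[[-0.497  0.001 -0.868]
 [ 0.003  1.    -0.001]
 [ 0.868 -0.003 -0.497]]
```

View pics/w6.png

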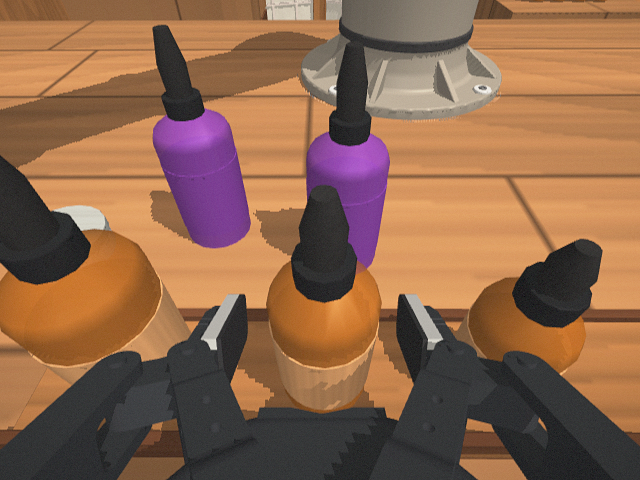

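View pics/t6.png

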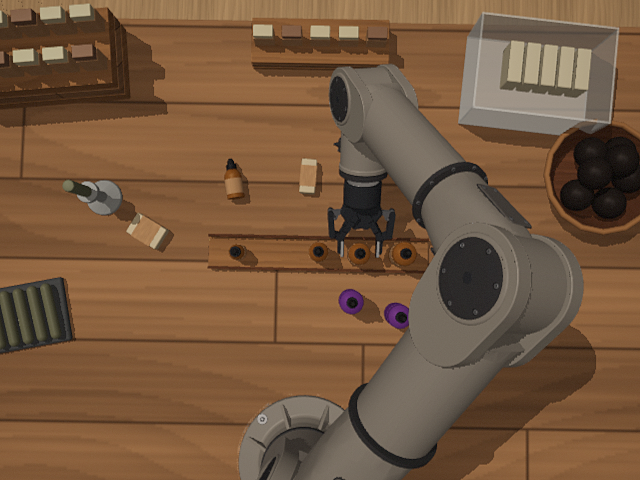

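move_arm(deltas=[[[0,0,-0.02],[0,0,0],0.066],[[0,0,-0.045],[0,0,0],0.066],[[0,0,-0.08],[0,0,0],0.066],[[0,0,-0.12],[0,0,0],0.066],[[0.02,0,-0.13],[0,0,0],0.085],[[0.04,0,-0.13],[0,0,0],0.085],[[0.06,0,-0.13],[0,0,0],0.085],[[0.06,0,-0.13],[0,0,0],0.085]])

```text
clock: 14.25
position: [0.5208, -0.1094, 0.1831]
ee_rot: [-0.002, -2.094, 0.004]
contact_force: [0.1, -0.1, -0.4]
width: 0.997
```

```bash
python3 - <<'E'
from grasp import *
st()
cap('wrist','w7')
Rm=bot(11,30); c=np.array([.6065,.167,.019]); 
Rz=R.from_euler('z',-1.45).as_matrix()
p=c+Rm[:,2]*(-.12); print(p); delta(p,Rm); delta((.58,.05,.2),Rm@Rz)
E
```

```text
14.25 q [ 0.333  0.912 -0.487  1.316  0.229  2.049  1.351] p [ 0.5208 -0.1094  0.1831] w 0.0851 F [ 0.1 -0.1 -0.4]
[[-0.5    0.    -0.866]
 [ 0.003  1.    -0.002]
 [ 0.866 -0.004 -0.5  ]]
[0.66539763 0.17844854 0.12292305]
shift [-0.1222, 0.2882, -0.0964] turn [-0.7782, -0.2005, 2.8938] rows 20.032392784803303
shift [-0.0132, 0.1595, -0.0606] turn [-0.334, -0.495, 1.507] rows 10.8122274240389
```

View pics/w7.png

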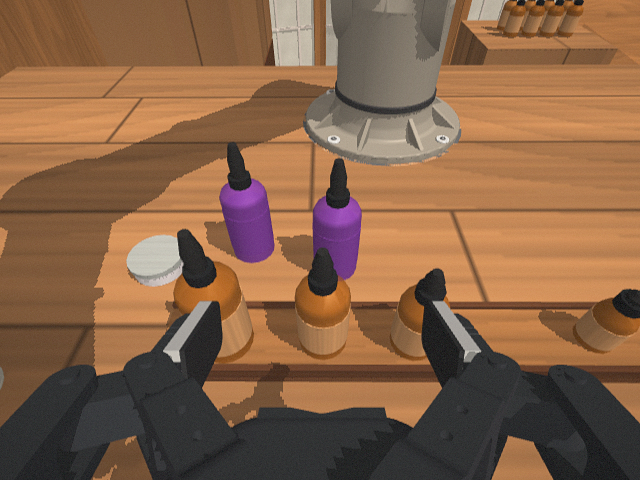

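move_arm(deltas=[[[-0.001,0.015,-0.02],[-0.033,-0.05,0.15],0.085],[[-0.003,0.032,-0.03],[-0.067,-0.1,0.3],0.085],[[-0.004,0.048,-0.04],[-0.1,-0.149,0.452],0.085],[[-0.005,0.064,-0.05],[-0.134,-0.198,0.603],0.085],[[-0.007,0.08,-0.06],[-0.167,-0.248,0.753],0.085],[[-0.008,0.096,-0.06],[-0.2,-0.297,0.904],0.085],[[-0.009,0.112,-0.06],[-0.234,-0.347,1.055],0.085],[[-0.01,0.128,-0.06],[-0.267,-0.396,1.206],0.085],[[-0.012,0.144,-0.06],[-0.3,-0.446,1.356],0.085],[[-0.013,0.16,-0.06],[-0.334,-0.495,1.507],0.085]])

```text
clock: 15.3
position: [0.5795, 0.0508, 0.199]
ee_rot: [-1.751, -2.075, 0.557]
contact_force: [-0.4, -0.0, -0.2]
width: 0.991
```

```bash
python3 - <<'E'
from grasp import *
st()
Rm=bot(11,30); c=np.array([.6065,.167,.019]); 
p=c+Rm[:,2]*(-.12); delta(p,Rm)
E
```

```text
15.3 q [-0.064  0.635 -0.179  1.449  0.045  1.61  -0.081] p [0.5795 0.0508 0.199 ] w 0.0846 F [-0.4 -0.  -0.2]
[[-0.161  0.841 -0.516]
 [ 0.987  0.15  -0.062]
 [ 0.025 -0.519 -0.854]]
shift [0.1102, 0.131, 0.0127] turn [-0.0466, -0.0117, 1.5571] rows 10.390892304228041
```

move_arm(deltas=[[[0.011,0.013,0.001],[-0.005,-0.001,0.15],0.085],[[0.022,0.026,0.002],[-0.009,-0.002,0.3],0.085],[[0.033,0.04,0.003],[-0.014,-0.003,0.45],0.085],[[0.044,0.053,0.005],[-0.018,-0.005,0.6],0.085],[[0.055,0.066,0.006],[-0.023,-0.006,0.75],0.085],[[0.066,0.08,0.007],[-0.028,-0.007,0.9],0.085],[[0.077,0.093,0.008],[-0.033,-0.008,1.05],0.085],[[0.088,0.106,0.01],[-0.037,-0.01,1.2],0.085],[[0.1,0.12,0.011],[-0.042,-0.011,1.35],0.085],[[0.11,0.131,0.013],[-0.047,-0.012,1.5],0.085]])

```text
clock: 16.3
position: [0.6654, 0.1791, 0.1207]
ee_rot: [2.977, 0.375, -0.803]
contact_force: [-1.0, 0.5, 1.0]
width: 0.991
```

```bash
python3 - <<'E'
from grasp import *
st()
p=cap('wrist','w8')
for k in mark_of(p,'fallen_small_mid')[:2]: print(k['conf'],k['position'],onz(p,k['position'],.019))
o=outline_of(p,'fallen_small_mid')[:1]
for o in o:
    ys,xs=np.nonzero(o['region']);print(o['rect'],o['conf'])
print(onz(p,(323,170),.019))
E
```

```text
16.3 q [-0.416  0.867  0.171  1.207 -0.168  1.603 -1.55 ] p [0.6654 0.1791 0.1207] w 0.0846 F [-1.   0.5  1. ]
[[ 0.837  0.24  -0.491]
 [ 0.222 -0.97  -0.096]
 [-0.5   -0.029 -0.866]]
0.69 [323.2, 232.5] [0.61126253 0.16793785 0.019     ]
[297.1, 187.5, 349.2, 288.0] 0.89
[0.66762041 0.18225276 0.019     ]
```

View pics/w8.png

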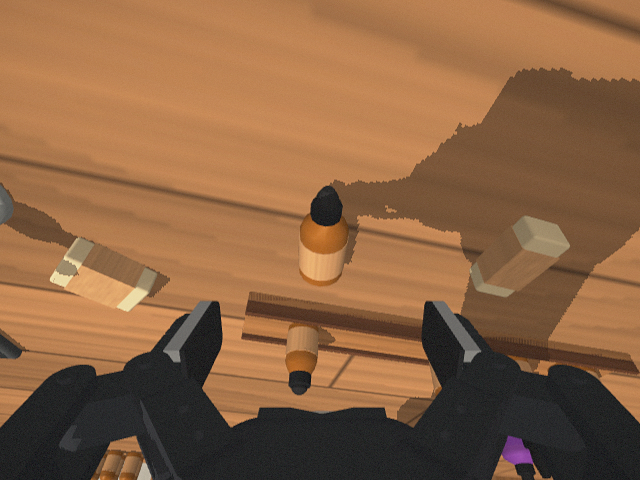

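```bash
python3 - <<'E'
from grasp import *
p=cap('wrist')
a=onz(p,(326.5,188),.019);b=onz(p,(321,280),.019);print(a,b,np.linalg.norm(a-b),np.degrees(np.arctan2(*(a-b)[[1,0]])))
print(onz(p,(323.2,232.5),.019))
for y in (9,11,14):
  ax=np.array([np.cos(np.radians(y)),np.sin(np.radians(y)),0]);c=np.array([.609,.1678,.019])
  print(y,proj(p,c+.044*ax),proj(p,c-.044*ax))
Rm=bot(11,30); c=np.array([.609,.1675,.019]); ax=np.array([np.cos(np.radians(11)),np.sin(np.radians(11)),0])
delta(c-.004*ax+Rm[:,2]*.013,Rm)
E
```

```text
[0.65308391 0.17661358 0.019     ] [0.55051533 0.15425843 0.019     ] 0.1049765017689695 12.295511485800729
[0.61046767 0.16783191 0.019     ]
9 [328.98389315 189.31073146] [317.87151353 268.75350615]
11 [326.75179612 189.12855549] [319.62851207 268.88288778]
14 [323.39333686 188.97113187] [322.26923099 269.00526099]
shift [-0.0013, -0.0005, 0.1322] turn [0.0008, 0.0005, 0.0682] rows 2.6441051198088674
```

```bash
python3 - <<'E'
from grasp import *
Rm=bot(11.5,30); c=np.array([.609,.1675,.019]); ax=np.array([np.cos(np.radians(11.5)),np.sin(np.radians(11.5)),0])
delta(c-.005*ax+Rm[:,2]*.009,Rm)
E
```

```text
shift [-0.0022, -0.0005, 0.1287] turn [-0.0036, 0.0003, 0.0607] rows 2.5743530436075255
```

move_arm(deltas=[[[-0.001,0,0.03],[-0.003,0,0.06],0.085],[[-0.002,0,0.07],[-0.003,0,0.06],0.085],[[-0.002,0,0.1],[-0.003,0,0.06],0.085],[[-0.002,0,0.12],[-0.003,0,0.06],0.085],[[-0.002,0,0.128],[-0.003,0,0.06],0.085],[[-0.002,0,0.128],[-0.003,0,0.06],0.085]])

```text
clock: 17.1
position: [0.6, 0.1644, 0.0116]
ee_rot: [2.971, 0.302, -0.798]
contact_force: [-0.0, -0.2, 0.5]
width: 0.996
```

move_arm(deltas=[[[0,0,0],[0,0,0],0.025],[[0,0,0],[0,0,0],0.025],[[0,0,0],[0,0,0],0.025],[[0,0,0],[0,0,0],0.025],[[0,0,0],[0,0,0],0.025],[[0,0,0],[0,0,0],0.025],[[0,0,0],[0,0,0],0.025],[[0,0,0],[0,0,0],0.025]], squeeze=30)

```text
clock: 17.9
position: [0.6007, 0.1645, 0.0124]
ee_rot: [2.971, 0.302, -0.796]
contact_force: [0.9, 0.6, 6.4]
width: 0.431
```

```bash
python3 - <<'E'
from grasp import *
st()
save((.609,.1675),.044,.019,11.5,'small.json')
cap('wrist','w9')
E
```

```text
17.9 q [-0.435  0.883  0.163  1.445 -0.179  1.351 -1.578] p [0.6007 0.1645 0.0124] w 0.0368 F [0.9 0.6 6.4]
[[ 0.848  0.201 -0.49 ]
 [ 0.175 -0.98  -0.099]
 [-0.5   -0.002 -0.866]]
[ 0.86603004  0.00153327 -0.49998962] [-0.0338418  -0.00136364  0.01190407]
```

View pics/w9.png

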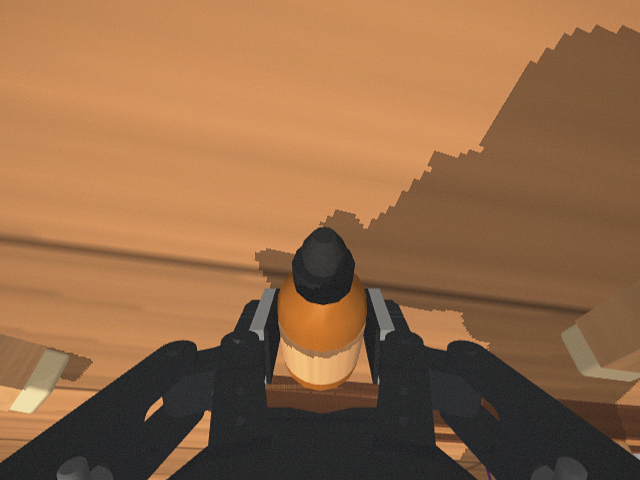

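move_arm(deltas=[[[-0.018,0,-0.031],[0,0,0],0.025],[[-0.036,0,-0.062],[0,0,0],0.025],[[-0.054,0,-0.093],[0,0,0],0.025],[[-0.072,0,-0.125],[0,0,0],0.025],[[-0.09,0,-0.156],[0,0,0],0.025],[[-0.09,0,-0.156],[0,0,0],0.025]], squeeze=40)

```text
clock: 18.55
position: [0.6028, 0.1646, 0.1975]
ee_rot: [2.976, 0.303, -0.786]
contact_force: [1.0, 0.5, 0.2]
width: 0.427
```

```bash
python3 - <<'E'
from grasp import *
st()
p,Rm=target('small.json',(.449,.063,.14),180)
print(p)
Rz=R.from_euler('z',1.45).as_matrix()
delta((.53,.10,.21),Rm@Rz);delta(p,Rm)
E
```

```text
18.55 q [-0.45   0.688  0.192  1.367 -0.157  1.616 -1.602] p [0.6028 0.1646 0.1975] w 0.0365 F [1.  0.5 0.2]
[[ 0.852  0.201 -0.484]
 [ 0.176 -0.98  -0.097]
 [-0.494 -0.003 -0.87 ]]
[0.44238757 0.06430372 0.17526202]
shift [-0.0796, 0.0486, 0.0307] turn [0.5409, -0.269, -1.5005] rows 10.788729252931555
shift [-0.1433, 0.066, 0.1067] turn [0.784, 0.2115, -2.8859] rows 19.996599406757504
```

move_arm(deltas=[[[-0.008,0.005,0.003],[0.05,-0.025,-0.139],0.025],[[-0.016,0.01,0.006],[0.1,-0.05,-0.278],0.025],[[-0.024,0.015,0.009],[0.15,-0.075,-0.418],0.025],[[-0.032,0.02,0.012],[0.2,-0.1,-0.557],0.025],[[-0.04,0.024,0.015],[0.25,-0.125,-0.697],0.025],[[-0.048,0.029,0.018],[0.3,-0.15,-0.836],0.025],[[-0.056,0.034,0.021],[0.35,-0.175,-0.976],0.025],[[-0.064,0.039,0.024],[0.4,-0.2,-1.115],0.025],[[-0.072,0.044,0.027],[0.45,-0.225,-1.254],0.025],[[-0.08,0.049,0.031],[0.5,-0.25,-1.394],0.025]])

```text
clock: 19.55
position: [0.5294, 0.0988, 0.2095]
ee_rot: [-1.596, -1.607, 0.861]
contact_force: [-0.4, 0.3, -1.6]
width: 0.416
```

```bash
python3 - <<'E'
from grasp import *
st()
p,Rm=target('small.json',(.452,.063,.14),180)
delta(p,Rm)
E
```

```text
19.55 q [-0.073  0.831 -0.201  1.318 -0.127  1.978 -0.27 ] p [0.5294 0.0988 0.2095] w 0.0356 F [-0.4  0.3 -1.6]
[[ 0.008  0.532 -0.847]
 [ 1.     0.018  0.02 ]
 [ 0.026 -0.846 -0.532]]
shift [-0.036, -0.0164, 0.0886] turn [0.0451, 0.0136, -1.5537] rows 10.367764879240584
```

move_arm(deltas=[[[-0.005,-0.002,0.015],[0.004,0.001,-0.13],0.025],[[-0.01,-0.004,0.03],[0.009,0.002,-0.28],0.025],[[-0.014,-0.006,0.045],[0.013,0.004,-0.43],0.025],[[-0.018,-0.008,0.06],[0.018,0.005,-0.58],0.025],[[-0.022,-0.01,0.07],[0.022,0.007,-0.73],0.025],[[-0.026,-0.012,0.08],[0.027,0.008,-0.88],0.025],[[-0.03,-0.014,0.085],[0.031,0.009,-1.03],0.025],[[-0.033,-0.015,0.088],[0.036,0.011,-1.18],0.025],[[-0.036,-0.016,0.089],[0.04,0.012,-1.33],0.025],[[-0.036,-0.016,0.089],[0.045,0.014,-1.48],0.025]])

```text
clock: 20.55
position: [0.4452, 0.0638, 0.1743]
ee_rot: [-0.071, -2.092, 0.039]
contact_force: [0.3, -0.4, -0.4]
width: 0.422
```

```bash
python3 - <<'E'
from grasp import *
st()
p,Rm=target('small.json',(.448,.063,.09),180)
delta(p,Rm)
E
```

```text
20.55 q [ 0.249  0.857 -0.654  1.541  0.066  1.87   1.006] p [0.4452 0.0638 0.1743] w 0.0361 F [ 0.3 -0.4 -0.4]
[[-0.498  0.035 -0.867]
 [ 0.067  0.998  0.002]
 [ 0.865 -0.057 -0.499]]
shift [-0.0405, 0.0032, 0.0277] turn [0.0017, -0.0014, -0.0688] rows 0.984578056192685
```

move_arm(deltas=[[[-0.015,0.001,0.01],[0.002,-0.001,-0.069],0.025],[[-0.03,0.002,0.02],[0.002,-0.001,-0.069],0.025],[[-0.04,0.003,0.028],[0.002,-0.001,-0.069],0.025],[[-0.04,0.003,0.028],[0.002,-0.001,-0.069],0.025],[[-0.04,0.003,0.028],[0.002,-0.001,-0.069],0.025]])

```text
clock: 21.05
position: [0.4408, 0.0644, 0.1257]
ee_rot: [0.001, -2.093, 0.0]
contact_force: [-0.1, 1.0, -0.4]
width: 0.43
```

```bash
python3 - <<'E'
from grasp import *
st()
t=cap('top','t10');cap('wrist','w10')
im=t['image'][200:290,200:440];cv2.imwrite('pics/c10.png',cv2.resize(im[:,:,::-1],None,fx=3.3,fy=3.3,interpolation=cv2.INTER_CUBIC))
b=np.array([.448,.063,.09]);print(proj(t,b),proj(t,b+[0,0,.088]))
for z in (.04,.017): 
    p,Rm=target('small.json',(.447,.063,z),180);delta(p,Rm)
E
```

```text
21.05 q [ 0.252  0.921 -0.66   1.559  0.107  1.805  1.065] p [0.4408 0.0644 0.1257] w 0.0367 F [-0.1  1.  -0.4]
[[-0.499 -0.001 -0.867]
 [-0.001  1.    -0.001]
 [ 0.867  0.001 -0.499]]
[275.73312622 251.49234813] [271.98739562 250.09287835]
shift [-0.0437, -0.0002, 0.0262] turn [-0.0004, 0.0004, -0.0003] rows 1.0180788272691612
shift [-0.0636, -0.0002, 0.0377] turn [-0.0004, 0.0004, -0.0003] rows 1.4780391659570704
```

View pics/c10.png

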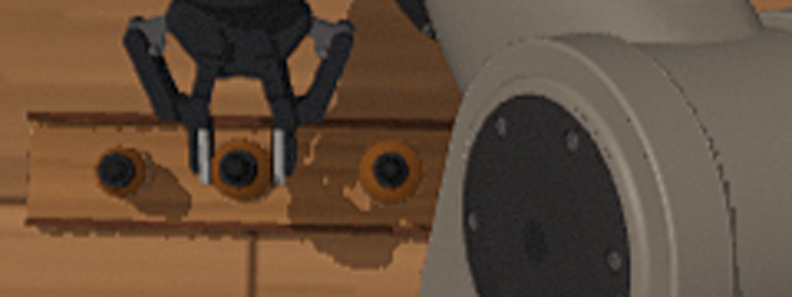

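View pics/w10.png

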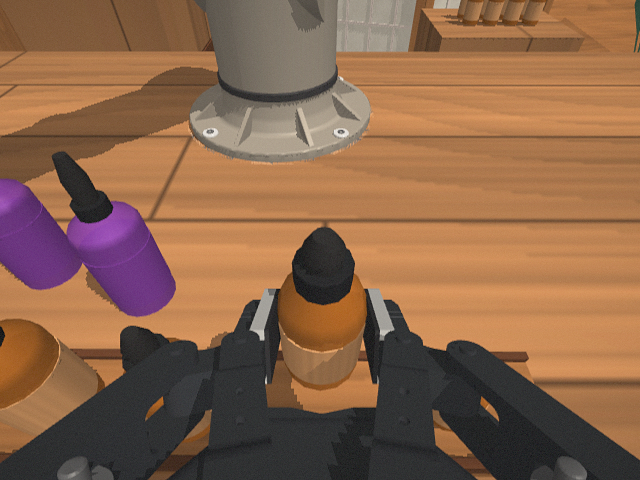

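move_arm(deltas=[[[-0.022,0,0.013],[0,0,0],0.025],[[-0.043,0,0.026],[0,0,0],0.025],[[-0.054,0,0.032],[0,0,0],0.025],[[-0.06,0,0.0355],[0,0,0],0.025],[[-0.064,0,0.038],[0,0,0],0.025],[[-0.064,0,0.038],[0,0,0],0.025],[[-0.064,0,0.038],[0,0,0],0.025]])

```text
clock: 21.85
position: [0.4406, 0.0646, 0.0524]
ee_rot: [0.002, -2.095, -0.001]
contact_force: [0.3, 0.6, -2.1]
width: 0.425
```

move_arm(deltas=[[[-0.0008,0,0.0005],[0,0,0],0.025],[[-0.0016,0,0.001],[0,0,0],0.025],[[-0.0016,0,0.001],[0,0,0],0.025]])

```text
clock: 22.15
position: [0.4406, 0.0646, 0.0506]
ee_rot: [0.002, -2.096, -0.001]
contact_force: [0.3, 0.1, -1.1]
width: 0.427
```

```bash
python3 - <<'E'
from grasp import *
st()
for z in (.013,): 
    p,Rm=target('small.json',(.447,.063,z),180);delta(p,Rm)
E
```

```text
22.15 q [ 0.236  1.02  -0.632  1.555  0.158  1.717  1.074] p [0.4406 0.0646 0.0506] w 0.0365 F [ 0.3  0.1 -1.1]
[[-0.501 -0.001 -0.865]
 [-0.002  1.    -0.   ]
 [ 0.865  0.001 -0.501]]
shift [-0.0019, -0.0003, 0.0014] turn [-0.0004, 0.0014, -0.0003] rows 0.04731968763699108
```

move_arm(deltas=[[[-0.0008,0,0.0005],[0,0,0],0.025],[[-0.0016,0,0.001],[0,0,0],0.025],[[-0.0016,0,0.001],[0,0,0],0.025]])

```text
clock: 22.45
position: [0.4404, 0.0646, 0.0486]
ee_rot: [0.002, -2.095, -0.0]
contact_force: [1.0, 0.5, -1.5]
width: 0.426
```

move_arm(deltas=[[[-0.0008,0,0.0005],[0,0,0],0.025],[[-0.0012,0,0.0008],[0,0,0],0.025],[[-0.0012,0,0.0008],[0,0,0],0.025]])

```text
clock: 22.75
position: [0.4403, 0.0646, 0.0471]
ee_rot: [0.002, -2.095, -0.0]
contact_force: [0.1, 0.1, -1.5]
width: 0.429
```

move_arm(deltas=[[[-0.0008,0,0.0005],[0,0,0],0.025],[[-0.0008,0,0.0005],[0,0,0],0.025]])

```text
clock: 22.95
position: [0.4403, 0.0646, 0.0469]
ee_rot: [0.002, -2.095, -0.0]
contact_force: [1.0, -1.4, 7.9]
width: 0.428
```

move_arm(deltas=[[[-0.0008,0,0.0005],[0,0,0],0.025],[[-0.0008,0,0.0005],[0,0,0],0.025]])

```text
clock: 23.15
position: [0.4403, 0.0646, 0.0469]
ee_rot: [0.002, -2.094, -0.0]
contact_force: [1.6, -1.8, 9.6]
width: 0.421
```

Contact is made, so I release it.

move_arm(deltas=[[[0,0,0],[0,0,0],0.038],[[0,0,0],[0,0,0],0.041],[[0,0,0],[0,0,0],0.045],[[0,0,0],[0,0,0],0.049],[[0,0,0],[0,0,0],0.054],[[0,0,0],[0,0,0],0.058],[[0,0,0],[0,0,0],0.06],[[0,0,0],[0,0,0],0.06]])

```text
clock: 23.95
position: [0.4403, 0.0646, 0.0469]
ee_rot: [0.002, -2.094, -0.001]
contact_force: [0.0, 0.1, -0.2]
width: 0.703
```

```bash
python3 - <<'E'
from grasp import *
st()
cap('wrist','w11')
E
```

```text
23.95 q [ 0.235  1.026 -0.631  1.553  0.16   1.715  1.075] p [0.4403 0.0646 0.0469] w 0.06 F [ 0.   0.1 -0.2]
[[-0.499 -0.002 -0.866]
 [-0.002  1.    -0.001]
 [ 0.866  0.001 -0.499]]
```

View pics/w11.png

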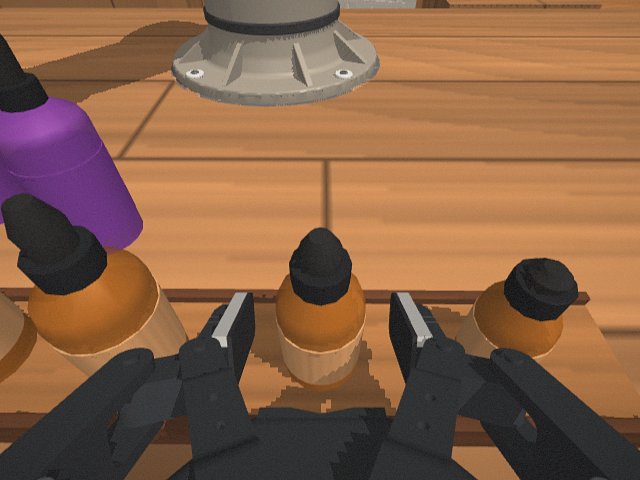

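The small bottle stands upright and both pads are clear of it, with the cap at (321,265). I retract along the tool axis.

move_arm(deltas=[[[0,0,-0.02],[0,0,0],0.06],[[0,0,-0.045],[0,0,0],0.06],[[0,0,-0.08],[0,0,0],0.06],[[0,0,-0.12],[0,0,0],0.06],[[0.03,0,-0.14],[0,0,0],0.06],[[0.07,0,-0.15],[0,-0.1,0],0.06],[[0.11,0,-0.15],[0,-0.2,0],0.06],[[0.15,0,-0.15],[0,-0.3,0],0.06],[[0.18,0,-0.15],[0,-0.4,0],0.06],[[0.18,0,-0.15],[0,-0.4,0],0.06]])

```text
clock: 25.0
position: [0.4795, 0.0654, 0.2835]
ee_rot: [0.004, -2.506, 0.001]
contact_force: [0.9, 0.3, 0.5]
width: 0.7
```

```bash
python3 - <<'E'
from grasp import *
st()
cap('wrist','w12');t=cap('top','t12');cap('scene','s12')
E
```

```text
25.0 q [ 0.322  0.553 -0.74   1.559  0.104  1.753  1.111] p [0.4795 0.0654 0.2835] w 0.0598 F [0.9 0.3 0.5]
[[-0.805 -0.003 -0.594]
 [-0.003  1.    -0.002]
 [ 0.594  0.    -0.805]]
```

View pics/w12.png

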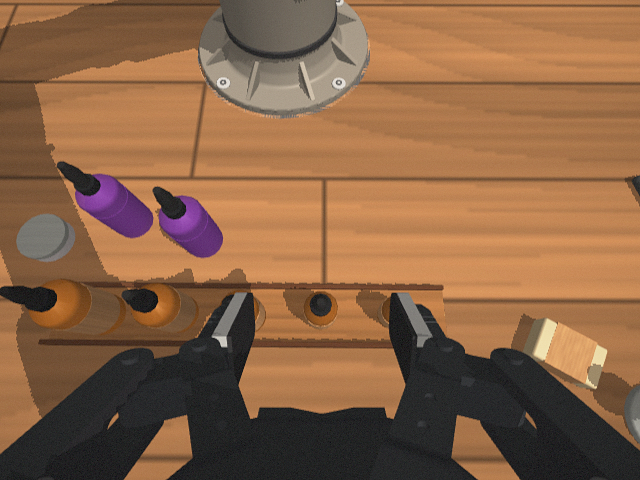

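View pics/t12.png

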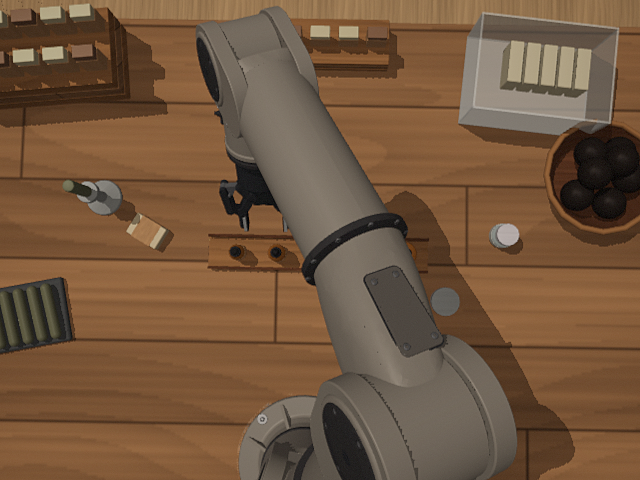

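View pics/s12.png

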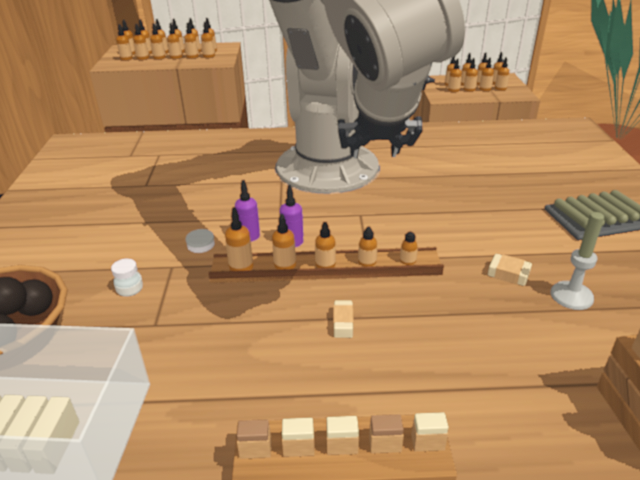

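The scene view shows all five bottles upright in descending height from left to right, at about columns 237, 284, 325, 368 and 409. The purple bottles, soaps, tin and jar sit at the same pixels as before, and the gripper touches nothing.

```bash
python3 - <<'E'
from h import *
a=cv2.imread('pics/scene0.png').astype(int);b=cv2.imread('pics/s12.png').astype(int)
for n,(x,y,w,h) in dict(tall=(222,205,34,70),middle=(312,222,28,48),short=(398,230,24,36),soapn=(328,295,30,45),soaps=(485,250,50,38),tin=(183,228,35,25),jar=(108,255,38,42)).items():
    print(n,np.abs(a-b)[y:y+h,x:x+w].mean().round(2))
robot.hand_in()
E
```

```text
tall 9.38
middle 5.05
short 4.93
soapn 5.72
soaps 5.64
tin 40.42
jar 5.95
the job is handed in; nothing more can be done
```

Both fallen bottles are back upright in the lane. The large one is in the right gap, between tallest and middle, and the small one is in the left gap, between middle and shortest. I set each down slowly until the wrist force rose by about 10 N, then opened the fingers and backed off. I handed the job in at about 25 s of the 72 s allowed.

- **Row:** the last scene and wrist pictures show five upright bottles running from tallest to shortest, with the gripper clear of everything.
- **Other goods:** comparing the scene picture with the first one showed little change around the middle and shortest bottles, both soaps and the jar (about 5–6 grey levels). The tallest bottle's patch changed slightly more, at 9.
- **Tin:** its patch changed by 40 grey levels, so this check disagreed. The arm's shadow falls there in the last picture, and the tin shows at the same pixels in the top view (445,302). I take it to be the shadow, but did not check further.
- **Joint 6:** it came close to its upper range twice, at about 2.049 of 2.05 rad. No reading was beyond it.

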